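# Shut and bolt the sample box

## Task

Close up the grey sample box on the worktop using only the fingertips, gripping and lifting nothing: push the blue lid down until it is fully shut, and then push the red bolt knob from its right side, along the lid to the left, until the bolt is fully home in its keeper. Leave the samples in the box and do not disturb the other things on the worktop.

Things in the scene. Friction and masses are not known exactly. Their poses are not given: they have to be found in the camera images.
- store: grey open-topped sample box, fixed; 130 mm deep (its x), 190 wide (its y), 55 tall. Origin: centre of its underside; x to its rear (hinge) side, y to its left as the robot sees it (yaw -0.3 to 0.3), z up. A steel keeper bracket (30 mm in x, 6 in y, top at z 86 mm) stands outside its left (+y) wall at box x = 0
- lid (a joint): angle of the blue lid, rad: 0 = shut, grows as the front edge rises; starts 0.8 to 1.3, stop 1.5. Hinge line along box y at box x +65, z 56 mm. Plate 6 mm thick, 188 wide, reaching 140 mm from the hinge; shut, its top is at z 62 mm. Stiff hinge (0.25 N m): stays where left. Open, its outer (top) face looks rearwards and up: push that face forwards and down to shut it
- lid_push (a point): point on the lid's outer (top) face, 115 mm from the hinge line, 25 mm in from the front edge, 30 mm right of the middle (lid y = -30 mm): a clear place to push. Its z axis is that face's outward normal, its x axis points along the lid to the hinge
- bolt (a joint): travel of the steel bolt on the lid towards the keeper (box +y), m: 0 = drawn back, 0.030 = fully home (end stop); starts at 0 to 0.006. Stays where it is left; about 1.5 N moves it. To be shot only after the lid is shut
- bolt_knob (a point): centre of the red knob on the bolt: 24 mm (lid x; 30 on its left half) x 9 (lid y, the travel) x 20 tall, underside 3.5 mm and top 23.5 mm above the lid's top; 65 mm from the hinge line (box x = 0 when shut), at lid y = 4 mm + travel. Its right (-y) side is clear but for a bolt stub of 4 mm radius, 3.5 mm long, its axis 6.5 mm above the lid. Axes as the lid's
- lid_lining (a point): black rubber lining under the lid, 134 x 182 mm, 3 mm in from the lid's edges; this point is the middle of its underside. A finger on it means that the lid is gripped or lifted, not pushed
- knob_wing (a point): left half of the red knob, 30 mm (lid x) x 4.5 mm x 20 mm tall, 3 mm wider on each side than the right half, darker red; this point is its centre. A finger on it means that the knob is gripped; push on the right face of the right half
- pellet_01: grey flanged sample holder lying in a cell of the box, 50 mm across, 14 mm tall; origin at the centre of its underside. Stays in the box, not to be touched
- pellet_06: grey flanged sample holder lying in a cell of the box, 50 mm across, 14 mm tall; origin at the centre of its underside. Stays in the box, not to be touched
- pellet_10: grey flanged sample holder lying in a cell of the box, 50 mm across, 14 mm tall; origin at the centre of its underside. Stays in the box, not to be touched
- jar_red: white plastic jar with a red screw cap, 56 mm across, 80 mm tall; bystander; origin at the centre of its underside
- jar_white: white plastic jar with a white screw cap, 62 mm across, 92 mm tall; bystander; origin at the centre of its underside
- mortar: white mortar bowl, 91 mm across, 46 mm tall; fixed bystander; origin at the centre of its underside
- press_die: pale steel cylinder open at the top with a black band, 51 mm across, 50 mm tall; fixed bystander; origin at the centre of its underside
- timer: small white bench timer, 58 x 66 x 20 mm; bystander; origin at the centre of its underside
- vial: clear vial with a white cap, 24 mm across, 54 mm tall; bystander; origin at the centre of its underside
- mouse: black computer mouse, 115 x 55 x 38 mm; bystander; origin at the centre of its underside

How it is judged (in metres and radians):
On the way, in this order (a step that is already met when the one before it is completed fails the run):
1. the lid is fully shut, the bolt still drawn back (value of joint lid below 0.04 rad and value of joint bolt below 0.02 m), for 0.1 s.
2. the bolt is fully home, the lid still shut (value of joint bolt above 0.026 m and value of joint lid below 0.04 rad), for 0.2 s.
At the end, for the whole second after the job is handed in: The lid is shut (within 0.04 rad), the bolt is home (at least 26 of its 30 mm), and the three samples lie in the box (all of step 2 and z of each of pellet_01, pellet_06, pellet_10 in the frame of store below 0.03 m); the robot touches nothing.
It fails at once if the lid is gripped or lifted (a finger presses on the lining of its underside) (contact force between the fingers and lining above 1.5 N).
It fails at once if the bolt knob is gripped (a finger presses on its left half) (contact force between the fingers and wing above 1.5 N).
It fails at once if a sample is lifted or taken out of its cell (distance of any of pellet_01, pellet_06, pellet_10 from where it was at the start of the episode above 0.025 m).
It fails at once if a bystander is lifted, tipped or pushed more than 25 mm (distance of any of jar_red, jar_white, timer, vial, mouse from where it was at the start of the episode above 0.025 m or angle between any of jar_red, jar_white, timer, vial, mouse's own z axis and vertical above 0.5 rad).
It also fails if it takes over 42 s, if anything falls off the work surface, if the arm or the gripper's body presses on something with over 40 N, if the wrist force passes 120 N, or if a joint passes its speed limit or range.

## Robot

A 6-joint arm with a two-finger parallel gripper is mounted at the origin on a cart in front of the work surface, level with it; the furniture and walls round the work are solid. World frame = base frame: x ahead of the robot, y to its left, z up, the work surface at z = 0. Lengths are in m, angles in degrees, forces in N, time in s.
With the tool pointing down it reaches from about 0.3 to 0.75 m from the base axis. Payload 8.5 kg.
Tool frame: the origin (TCP) lies midway between the tips of the shut fingers; the grasp point (between the pads) lies 19 mm behind it; z points along the fingers, y is the line along which they close (so a half turn about z gives the same grasp; the last joint's range is limited). The gripper opens to 85 mm and grips with 20 to 120 N. Pads are 22 mm wide; open, the fingers measure 114 mm over their backs; the gripper's body (76 mm by 85 mm) begins 54 mm behind the grasp point. The pads swing forward as they close: fully open they stand 13 mm farther back than shut.
Start: joints at [60.086, 21.807, 74.336, -0, 83.858, -12.336], TCP at [0.166, 0.524, 0.231] pointing down, gripper open.
Joint ranges: [-178.18, 178.18], [-50.72, 133.34], [12.68, 142.11], [-81.47, 261.47], [9.98, 163.14], [-165.26, 165.26]. Speed limits (degrees/s): [136.94, 136.94, 180, 180, 180, 180].

## Interface

Orientations are given as a 3x3 rotation matrix whose columns are the frame's x, y, z axes.
In Python, from rig import monitor, optics, close_job, models gives the robot as it stands.
- The arm moves only by the tool step_arm, never from a script. Its arguments are lists of equal length, an entry for each row: "fingers": the closure, from -1 (fully open) to 1 (shut); "travel": the shift along the tool's x, y, z scaled (see below), a list of three; "twist": the turn about the tool's z scaled (see below). In form: {"fingers": [fingers, ...], "travel": [[tx, ty, tz], ...], "twist": [twist, ...]}. A call has 1 to 10 rows; each row shifts and turns the commanded pose from where the row before left it, along the tool's axes as they then stand; what a row does not reach is not made up. The controller multiplies each number of a shift by 100 mm and each number of a turn by pi rad. A row lasts 1/8 s, in which the tool goes at most 62.5 mm and 10.7 degrees, less where a joint would pass 70% of its speed; a pose out of reach is approached as far as the arm can. A call with a number of a shift or a turn outside -1 to 1 is refused whole. A call with a gripper value outside its range is refused whole. The fingers move at their own pace and stop on an object; "force" is the grip in N (left out, the last holds). Time passes only in rows, so rows that do not move let the fingers close. It gives the time, the measured TCP pose, the force, the opening and the grip force at its end, in the units of the state.
- monitor.observe(): the state, without advancing time (a new reading comes with each control period).
- optics.get_image(name): name is "scene" or "top" or "wrist"; returns (picture, depth): 420x560x3 uint8, blue, green, red; 420x560 float32, m along the optical axis (not along the pixel's ray), 0 where there is no reading.
- optics.get_calibration(name): a dict with "vertical_fov" (degrees; the focal length in pixels is half the picture's height over the tangent of half this angle, whatever the lens; pixels are square), "cx", "cy" (the principal point, pixels), "distortion" ([k1, k2, p1, p2, k3] as OpenCV has them; the pictures are not rectified), "world_from_camera" (4x4, takes a point from camera to world coordinates). Camera axes: x right, y up, looking along -z (the intrinsics and any distortion apply to the point x, -y, -z); pixel columns grow to the right and rows downward; lengths in m; the calibration is good to about 2 mm. A picture is of the moment at which its call begins: read the wrist's pose just before it. get_calibration takes no time and is no camera call; for the wrist camera it gives the pose at the moment of the call.
- close_job(): hands the job in; it is judged then, once.
Trained networks look in the newest picture that a camera, given by its name, has taken for a name from the list of things; names that differ only in an ending like _2 or _b are one class to them, and where a whole thing is asked for, a point or a joint stands for the part that bears it (a point fixed in the world has none). Each returns a list of dicts, best first, with "confidence" (0 to 1); they miss things now and then, are a little off and sometimes report something else, mostly with a low value. They report only what shows in the picture. A call takes as long as a camera call.
- models.trace(camera, query): "mask" (420x560 bool, what is visible of it) and "point" ([column, row] in pixels, amid what is visible of it).
- models.landmark_of(camera, query): "point" ([column, row] in pixels: a listed point, or the origin of a listed thing).
The state is a dict: "time_s": time; "q": joint angles; "qvel": joint speeds; "joint_efforts": joint torques, N m; "position": TCP position; "tool_rot": TCP orientation; "ft_force": force on the tool from outside, world axes, zero at the start; "wrist_torque": the same for the moment, N m; "grip_width": finger opening in m; "gripper_force": force on a finger pad.
Only numpy, scipy, OpenCV 4.12 (cv2) and the standard library are available. Lean on these libraries where they do the work, as an engineer would, in place of code of your own. Each camera call takes 0.05 s, during which the arm holds its last target. There are 200 camera calls.

## Working session

There is one attempt and no reset: what is moved stays moved. The work goes in short steps, Python scripts to look and compute and a tool call to move; the robot and the scene stay as the last step left them, time stands still between calls to the robot, and variables do not carry over. Pictures are saved under pics/ and viewed, at most 10 in all, crops included, and the job is handed in when it is done.

Besides the shell and the picture viewer there is one more tool, called by a JSON object that holds its "fn" and its "kwargs". step_arm: Moves the arm, as the interface text tells. Its arguments: {"type":"object","properties":{"fingers":{"type":"array","items":{"type":"number"}},"travel":{"type":"array","items":{"type":"array","items":{"type":"number"}}},"twist":{"type":"array","items":{"type":"number"}},"force":{"type":"number"}},"required":["fingers","travel","twist"]}

```bash
mkdir -p pics
cat > h.py <<'E'
import numpy as np, cv2
from rig import monitor, optics, close_job, models
def K(c):
    f=210/np.tan(np.radians(c['vertical_fov'])/2)
    return np.array([[f,0,c['cx']],[0,f,c['cy']],[0,0,1.]])
def w(c,p,d):
    p=np.atleast_2d(np.array(p,float)); d=np.atleast_1d(d)
    u=cv2.undistortPoints(p.reshape(-1,1,2),K(c),np.array(c['distortion'],float))[:,0]
    P=np.c_[u[:,0]*d,-u[:,1]*d,-d,np.ones(len(d))]
    return (np.array(c['world_from_camera'])@P.T).T[:,:3]
def dep(D,p):
    x,y=np.round(p).astype(int); a=D[max(y-2,0):y+3,max(x-2,0):x+3]; a=a[a>0]
    return np.median(a) if a.size else np.nan
E
python3 - <<'E'
from h import *
for n in ['scene','top']:
    I,D=optics.get_image(n); c=optics.get_calibration(n); cv2.imwrite(f'pics/{n}0.png',I)
    np.savez(f'{n}0.npz',I=I,D=D)
    print(n,np.round(c['world_from_camera'],3).tolist(),c['vertical_fov'])
    for q in ['lid_push','bolt_knob','store']:
        for r in models.landmark_of(n,q)[:2]: print(q,round(r['confidence'],2),np.round(r['point']),np.round(w(c,r['point'],dep(D,r['point'])),3))
    for q in ['lid','store','bolt_knob','jar_red','jar_white','mortar','press_die','timer','vial','mouse']:
        for r in models.trace(n,q)[:1]:
            m=r['mask']&(D>0); ys,xs=np.nonzero(m)
            if len(xs)==0: continue
            P=w(c,np.c_[xs,ys],D[m]); print(q,round(r['confidence'],2),np.round(r['point']),np.round(np.percentile(P,[3,50,97],axis=0),3).tolist())
s=monitor.observe(); print(s)
E
```

```text
scene [[0.778, 0.3, -0.551, 0.025], [-0.628, 0.368, -0.686, -0.62], [-0.003, 0.88, 0.475, 0.498], [0.0, 0.0, 0.0, 1.0]] 55.12935350663746
lid_push 0.83 [327. 178.] [[ 0.578 -0.094  0.161]]
bolt_knob 0.16 [314. 238.] [[ 0.542 -0.1    0.033]]
store 0.93 [300. 241.] [[ 0.513 -0.09   0.032]]
lid 0.87 [320. 184.] [[0.57, -0.149, 0.059], [0.588, -0.069, 0.13], [0.678, 0.032, 0.19]]
store 0.77 [311. 219.] [[0.479, -0.152, 0.008], [0.574, -0.075, 0.049], [0.608, 0.036, 0.185]]
bolt_knob 0.32 [320. 188.] [[0.57, -0.15, 0.065], [0.588, -0.073, 0.133], [0.608, 0.027, 0.19]]
jar_red 0.89 [228. 184.] [[0.514, 0.212, 0.009], [0.53, 0.221, 0.05], [0.561, 0.255, 0.081]]
jar_white 0.65 [205. 186.] [[0.443, 0.208, 0.008], [0.462, 0.218, 0.056], [0.497, 0.338, 0.093]]
mortar 0.78 [176. 203.] [[0.339, 0.199, 0.005], [0.38, 0.24, 0.034], [0.418, 0.282, 0.048]]
press_die 0.85 [348. 278.] [[0.468, -0.269, 0.004], [0.484, -0.25, 0.035], [0.514, -0.224, 0.052]]
timer 0.72 [320. 186.] [[0.57, -0.15, 0.063], [0.588, -0.071, 0.132], [0.609, 0.03, 0.19]]
vial 0.76 [330. 291.] [[0.438, -0.251, 0.002], [0.443, -0.
[... 1477 characters left out ...]
8605226e+01, -1.23370629e+01]), 'qvel': array([-0.00286955, -0.06840049, -0.01027964, -0.0039392 ,  0.05504197,
       -0.04819949]), 'joint_efforts': array([ 2.64659766e-04, -4.48327231e+01, -2.31463784e+01, -2.04570538e-04,
        5.26727854e-04, -4.23907949e-06]), 'position': array([0.16611171, 0.52428703, 0.23130773]), 'tool_rot': array([[-9.53304304e-01,  3.02011430e-01, -2.33610817e-05],
       [ 3.02011431e-01,  9.53304301e-01, -7.57643094e-05],
       [-6.11467825e-07, -7.92817560e-05, -9.99999997e-01]]), 'ft_force': array([ 0.42991715, -0.84247372,  0.14796707]), 'wrist_torque': array([-0.00926919, -0.03561011, -0.02816178]), 'gripper_force': 0.0, 'grip_width': 0.08507019608747733}
```

Run:
```python
from h import *
a=cv2.imread('pics/scene0.png')[120:330,160:440]; b=cv2.imread('pics/top0.png')[120:330,160:440]
cv2.imwrite('pics/c0.png',np.vstack([cv2.resize(a,(400,300),interpolation=2),cv2.resize(b,(400,300),interpolation=2)]))
cs={n:optics.get_calibration(n) for n in('scene','top')}
# scene lid inner face plane & box walls rim
for n in cs:
    z=np.load(n+'0.npz');D=z['D'];ys,xs=np.nonzero(D>0);P=w(cs[n],np.c_[xs,ys],D[ys,xs])
    s=(P[:,2]>.05)&(P[:,2]<.06)&(abs(P[:,0]-.54)<.12)&(abs(P[:,1]+.055)<.15)
    print(n,'rim',s.sum(),cv2.minAreaRect(P[s][:,:2].astype(np.float32)))
    s=(P[:,2]>.08)&(P[:,2]<.18)&(abs(P[:,0]-.59)<.06)&(abs(P[:,1]+.055)<.11)
    Q=P[s];m=np.median(Q,0);Q=Q[np.linalg.norm(Q-m,axis=1)<.12];u=np.linalg.svd(Q-Q.mean(0),full_matrices=False)[2]
    print('lid plane',len(Q),Q.mean(0),u[2],'ang',np.degrees(np.arctan2(u[2][1],u[2][0])))
    s=(P[:,2]>.18)&(P[:,2]<.2)&(abs(P[:,0]-.58)<.05)&(abs(P[:,1]+.055)<.13)
    Q=P[s];print('top edge',s.sum(),cv2.minAreaRect(Q[:,:2].astype(np.float32)),np.percentile(Q[:,2],98), np.polyfit(Q[:,1],Q[:,0],1))
    s=(P[:,2]>.06)&(P[:,2]<.09)&(abs(P[:,0]-.54)<.03)&(P[:,1]>.0)&(P[:,1]<.1)
    print('keeper',s.sum(),P[s].mean(0) if s.any() else '')
```

```text
scene rim 802 ((0.5462151765823364, -0.054491378366947174), (0.19719848036766052, 0.136092409491539), 89.31920623779297)
lid plane 2082 [ 0.58784793 -0.06813963  0.13154031] [ 0.95737389 -0.00865845  0.28872177] ang -0.5181662531071795
top edge 380 ((0.57172030210495, -0.058599673211574554), (0.18791097402572632, 0.00842744205147028), 89.89425659179688) 0.19220634646676293 [0.01071049 0.57238763]
keeper 90 [0.5444017  0.04007919 0.07677472]
top rim 599 ((0.5441842675209045, -0.05424099415540695), (0.19501915574073792, 0.13014017045497894), 88.82930755615234)
lid plane 277 [ 0.59397552 -0.01122758  0.12246002] [-0.60881454 -0.00614258  0.79328881] ang -179.4219393557348
top edge 334 ((0.5728453397750854, -0.05689649283885956), (0.18630139529705048, 0.00722321355715394), 88.40467071533203) 0.19339381404935452 [0.02473626 0.5734661 ]
keeper 49 [0.54332996 0.04112248 0.08300195]
```

View pics/c0.png

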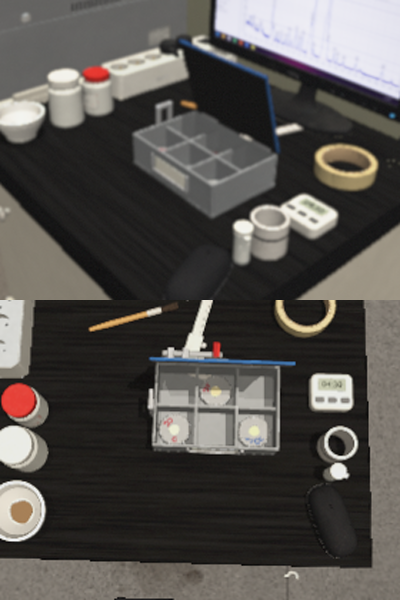

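Run:
```python
from h import *
for n in ('scene','top'):
    c=optics.get_calibration(n);D=np.load(n+'0.npz')['D'];ys,xs=np.nonzero(D>0);P=w(c,np.c_[xs,ys],D[ys,xs])
    for lo,hi in((.615,.65),(.65,.7),(.7,.75),(.75,.8),(.8,.9)):
        s=(P[:,0]>lo)&(P[:,0]<hi)&(abs(P[:,1]+.05)<.25)&(P[:,2]>.03)
        if s.sum()>3: print(n,lo,s.sum(),P[s].min(0).round(3),P[s].max(0).round(3))
    if n=='top':
        s=(P[:,2]>.1)&(P[:,2]<.16)&(P[:,0]>.58)&(P[:,0]<.66)&(abs(P[:,1]+.05)<.12)
        I=np.load(n+'0.npz')['I'][ys,xs].astype(int); r=s&(I[:,2]>130)&(I[:,1]<90); print('red',r.sum(),P[r].min(0),P[r].max(0))
```

```text
scene 0.75 1338 [ 0.792 -0.246  0.08 ] [0.8   0.2   0.252]
scene 0.8 23606 [ 0.8   -0.293  0.03 ] [0.9   0.2   0.517]
top 0.75 1544 [ 0.793 -0.244  0.079] [0.8  0.2  0.25]
top 0.8 17244 [ 0.8   -0.287  0.03 ] [0.879 0.2   0.336]
red 45 [ 0.59679747 -0.05507725  0.11529283] [ 0.6146335 -0.0474161  0.1436541]
```

{"fn": "step_arm", "kwargs": {"fingers": [1,1,1,1], "travel": [[0,0,-0.3],[0,0,-0.3],[0,0,0],[0,0,0]], "twist": [-0.046,-0.046,0,0]}}

```text
time_s: 1.9
position: [0.166, 0.5241, 0.2905]
tool_rot: [[-1.0, 0.019, -0.001], [0.019, 1.0, -0.001], [0.001, -0.001, -1.0]]
ft_force: [0.2, -0.5, -0.1]
grip_width: 0.0122
gripper_force: 0.0
```

{"fn": "step_arm", "kwargs": {"fingers": [1,1,1,1,1,1,1,1,1,1], "travel": [[-0.347,-0.436,0],[-0.347,-0.436,0],[-0.347,-0.436,0],[-0.347,-0.436,0],[-0.347,-0.436,0],[-0.347,-0.436,0],[-0.347,-0.436,0],[-0.347,-0.436,0],[-0.347,-0.436,0],[-0.347,-0.436,0]], "twist": [0,0,0,0,0,0,0,0,0,0]}}

```text
time_s: 3.15
position: [0.5059, 0.0806, 0.2902]
tool_rot: [[-1.0, 0.019, -0.002], [0.019, 1.0, 0.0], [0.002, 0.0, -1.0]]
ft_force: [0.8, 1.3, 0.1]
grip_width: 0.0
gripper_force: 0.0
```

{"fn": "step_arm", "kwargs": {"fingers": [1,1,1,1,1,1], "travel": [[-0.347,-0.436,0],[-0.347,-0.436,0],[-0.347,-0.436,0],[-0.347,-0.436,0],[0,0,0],[0,0,0]], "twist": [0,0,0,0,0,0]}}

```text
time_s: 3.9
position: [0.6406, -0.0942, 0.2903]
tool_rot: [[-1.0, 0.018, -0.002], [0.018, 1.0, 0.001], [0.002, 0.001, -1.0]]
ft_force: [-0.1, 0.3, 1.1]
grip_width: 0.0003
gripper_force: 0.0
```

{"fn": "step_arm", "kwargs": {"fingers": [1,1,1,1,1,1,1], "travel": [[0,0,0.4],[0,0,0.4],[0,0,0.43],[0.2,0,0],[0.2,0,0],[0.1,0,0.03],[0,0,0]], "twist": [0,0,0,0,0,0,0]}}

```text
time_s: 4.78
position: [0.5906, -0.0931, 0.1657]
tool_rot: [[-1.0, 0.017, 0.0], [0.017, 1.0, -0.0], [-0.0, -0.0, -1.0]]
ft_force: [0.0, 0.2, -0.8]
grip_width: -0.0002
gripper_force: 0.0
```

Now the arc, in half-segments.

{"fn": "step_arm", "kwargs": {"fingers": [1,1,1,1,1,1,1], "travel": [[0.08,0,0.02],[0.09,0,0.03],[0.1,0,0.05],[0.1,0,0.06],[0.09,0,0.07],[0.08,0,0.08],[0,0,0]], "twist": [0,0,0,0,0,0,0]}}

```text
time_s: 5.65
position: [0.5361, -0.0927, 0.1336]
tool_rot: [[-1.0, 0.018, -0.002], [0.018, 1.0, 0.001], [0.002, 0.001, -1.0]]
ft_force: [-0.5, 0.4, 0.8]
grip_width: 0.0004
gripper_force: 0.0
```

Run:
```python
from h import *
I,D=optics.get_image('scene');J,_=optics.get_image('top')
cv2.imwrite('pics/c1.png',np.vstack([cv2.resize(I[60:330,160:440],(400,386)),cv2.resize(J[120:270,200:400],(280,210))[:, :] if 0 else cv2.resize(J[120:260,160:440],(400,200))]))
```

```text
(no output)
```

View pics/c1.png

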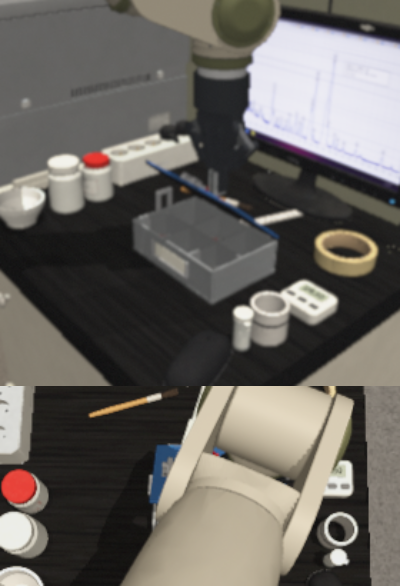

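The lid has followed the finger to about 0.7 rad. I'll continue the arc.

{"fn": "step_arm", "kwargs": {"fingers": [1,1,1,1,1,1,1,1,1], "travel": [[0.07,0,0.08],[0.06,0,0.09],[0.05,0,0.1],[0.05,0,0.11],[0.03,0,0.08],[0.02,0,0.08],[0.01,0,0.08],[0,0,0.08],[0,0,0.02]], "twist": [0,0,0,0,0,0,0,0,0]}}

```text
time_s: 6.88
position: [0.5078, -0.0922, 0.0619]
tool_rot: [[-1.0, 0.018, -0.001], [0.018, 1.0, 0.0], [0.001, 0.0, -1.0]]
ft_force: [-4.6, 1.1, 13.3]
grip_width: 0.0
gripper_force: 6.7
```

{"fn": "step_arm", "kwargs": {"fingers": [1,1], "travel": [[0,0,0.01],[0,0,0]], "twist": [0,0]}}

```text
time_s: 7.12
position: [0.5078, -0.0922, 0.062]
tool_rot: [[-1.0, 0.018, -0.0], [0.018, 1.0, -0.0], [0.0, -0.0, -1.0]]
ft_force: [-4.0, 0.2, 7.8]
grip_width: 0.0005
gripper_force: 4.1
```

{"fn": "step_arm", "kwargs": {"fingers": [1,1,1,1,1,1,1], "travel": [[0,0,-0.4],[0,0,-0.6],[0,0,-0.5],[-0.35,0,0],[0,0,0],[0,0,0],[0,0,0]], "twist": [0,0,0,0,0,0,0]}}

```text
time_s: 8.0
position: [0.5424, -0.0928, 0.2111]
tool_rot: [[-1.0, 0.018, -0.001], [0.018, 1.0, 0.0], [0.001, 0.0, -1.0]]
ft_force: [-1.0, 0.2, -0.8]
grip_width: -0.0003
gripper_force: 0.0
```

```bash
python3 - <<'E'
from h import *
for n in ('wrist','scene','top'):
    c=optics.get_calibration(n);I,D=optics.get_image(n);cv2.imwrite(f'pics/{n}2.png',I)
    for q in('bolt_knob','knob_wing','lid_push'):
        for r in models.landmark_of(n,q)[:1]:
            print(n,q,round(r['confidence'],2),np.round(r['point']),w(c,r['point'],dep(D,r['point'])).round(4))
    ys,xs=np.nonzero(D>0);P=w(c,np.c_[xs,ys],D[ys,xs]);I=I[ys,xs].astype(int)
    s=(abs(P[:,0]-.54)<.06)&(abs(P[:,1]+.05)<.12)&(P[:,2]<.1)
    r=s&(P[:,2]>.06)&(I[:,2]>90)&(I[:,1]<70)&(I[:,0]<90)
    if r.any(): print('red',r.sum(),np.percentile(P[r],[3,50,97],axis=0).round(4).tolist())
    b=s&(I[:,0]>1.5*I[:,2])&(I[:,0]>60)
    if b.sum()>20: print('blue',b.sum(),np.percentile(P[b],[3,50,97],axis=0).round(4).tolist(),np.linalg.lstsq(np.c_[P[b][:,:2],np.ones(b.sum())],P[b][:,2],rcond=None)[0])
E
python3 -c "
import cv2,numpy as np
a=cv2.imread('pics/wrist2.png');b=cv2.imread('pics/scene2.png')[150:300,220:400]
cv2.imwrite('pics/c2.png',np.vstack([cv2.resize(a,(400,300)),cv2.resize(b,(360,300))]) if 0 else np.hstack([cv2.resize(a,(440,330)),cv2.resize(b,(360,330))]))"
```

```text
wrist bolt_knob 0.69 [317. 185.] [[ 0.5387 -0.0599  0.0622]]
wrist knob_wing 0.65 [333. 198.] [[ 0.5429 -0.0508  0.0844]]
wrist lid_push 0.73 [280. 125.] [[ 0.4913 -0.0892  0.0608]]
red 541 [[0.5299, -0.0569, 0.0705], [0.5423, -0.0524, 0.0843], [0.5568, -0.0482, 0.0858]]
blue 28900 [[0.4825, -0.1469, 0.0597], [0.5261, -0.0728, 0.0611], [0.5964, 0.0311, 0.0624]] [ 0.00316481 -0.00016868  0.05912709]
scene bolt_knob 0.7 [297. 212.] [[ 0.5355 -0.0526  0.0799]]
scene knob_wing 0.69 [298. 210.] [[ 0.5368 -0.0534  0.0825]]
scene lid_push 0.94 [289. 234.] [[ 0.4791 -0.0905  0.0639]]
red 100 [[0.5299, -0.0563, 0.0697], [0.541, -0.0539, 0.0799], [0.5554, -0.0479, 0.0878]]
blue 1983 [[0.482, -0.1493, 0.0622], [0.5255, -0.0864, 0.0638], [0.5968, 0.0301, 0.0653]] [0.00200606 0.00162507 0.0627545 ]
blue 36 [[0.5129, 0.03, -0.0012], [0.591, 0.035, 0.0609], [0.5992, 0.0422, 0.0655]] [-0.30153496 -5.60968779  0.42681008]
```

View pics/c2.png

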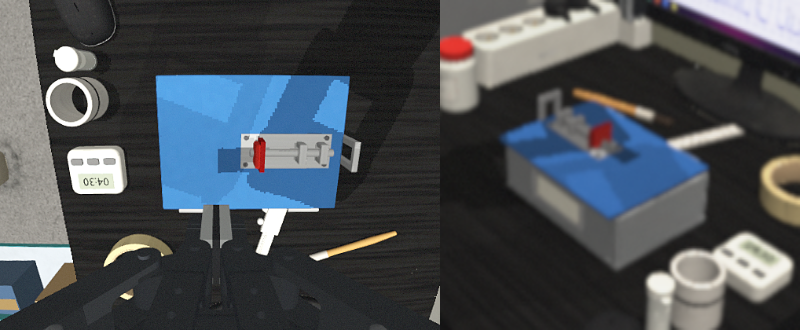

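{"fn": "step_arm", "kwargs": {"fingers": [1,1,1,1,1,1,1], "travel": [[0,0,0.5],[0,0,0.5],[0,0,0.37],[0,0,0],[0,0.06,0],[0,0.06,0],[0,0,0]], "twist": [0,0,0,0,0,0,0]}}

```text
time_s: 9.48
position: [0.5436, -0.0804, 0.0754]
tool_rot: [[-1.0, 0.017, 0.002], [0.017, 1.0, -0.001], [-0.002, -0.001, -1.0]]
ft_force: [0.2, 0.3, -0.8]
grip_width: 0.0003
gripper_force: 0.0
```

{"fn": "step_arm", "kwargs": {"fingers": [1,1,1,1,1,1], "travel": [[0,0.06,0],[0,0.06,0],[0,0.06,0],[0,0.06,0],[0,0.06,0],[0,0,0]], "twist": [0,0,0,0,0,0]}}

```text
time_s: 10.22
position: [0.5438, -0.0503, 0.0743]
tool_rot: [[-1.0, 0.017, 0.0], [0.017, 1.0, 0.0], [-0.0, 0.0, -1.0]]
ft_force: [0.5, 0.0, -1.2]
grip_width: 0.0
gripper_force: 0.0
```

{"fn": "step_arm", "kwargs": {"fingers": [1,1,1,1], "travel": [[0,0.03,0],[0,0.03,0],[0,0.03,0],[0,0,0]], "twist": [0,0,0,0]}}

```text
time_s: 10.72
position: [0.5439, -0.0416, 0.0743]
tool_rot: [[-1.0, 0.018, -0.0], [0.018, 1.0, 0.0], [0.0, 0.0, -1.0]]
ft_force: [-0.5, -0.3, -0.1]
grip_width: 0.0
gripper_force: 0.1
```

Run:
```python
from h import *
for n in ('scene',):
    c=optics.get_calibration(n);I,D=optics.get_image(n);cv2.imwrite(f'pics/{n}3.png',cv2.resize(I[150:300,220:400],(720,600),interpolation=2))
    ys,xs=np.nonzero(D>0);P=w(c,np.c_[xs,ys],D[ys,xs]);I=I[ys,xs].astype(int)
    r=(abs(P[:,0]-.54)<.06)&(abs(P[:,1]+.05)<.12)&(P[:,2]<.1)&(P[:,2]>.06)&(I[:,2]>90)&(I[:,1]<70)&(I[:,0]<90)
    if r.any(): print('red',r.sum(),np.percentile(P[r],[3,50,97],axis=0).round(4).tolist())
```

```text
red 50 [[0.5303, -0.0283, 0.0652], [0.5338, -0.0245, 0.0779], [0.54, -0.0192, 0.0872]]
```

View pics/scene3.png

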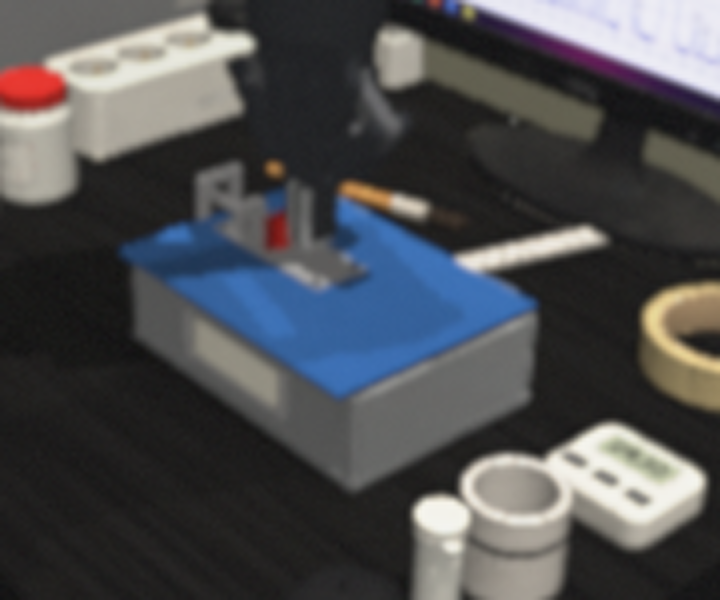

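The finger is behind the knob, which has travelled about 28 mm. I'll push to the end stop.

{"fn": "step_arm", "kwargs": {"fingers": [1,1,1,1], "travel": [[0,0.02,0],[0,0.02,0],[0,0.01,0],[0,0,0]], "twist": [0,0,0,0]}}

```text
time_s: 11.28
position: [0.544, -0.0396, 0.0744]
tool_rot: [[-1.0, 0.018, -0.0], [0.018, 1.0, -0.005], [0.0, -0.005, -1.0]]
ft_force: [-3.0, -16.7, -3.0]
grip_width: -0.0002
gripper_force: 7.2
```

The bolt has reached its end stop: 17 N, and the finger has stalled. Next I back away to the right, then go up and to the side.

{"fn": "step_arm", "kwargs": {"fingers": [1,1,1,1,1,1,1,1,1], "travel": [[0,-0.15,0],[0,-0.2,0],[0,0,-0.5],[0,0,-0.5],[0,0,-0.5],[0,0,-0.3],[0,0,0],[0,0,0],[0,0,0]], "twist": [0,0,0,0,0,0,0,0,0]}}

```text
time_s: 12.4
position: [0.543, -0.072, 0.253]
tool_rot: [[-1.0, 0.018, -0.002], [0.018, 1.0, 0.001], [0.002, 0.001, -1.0]]
ft_force: [0.3, 0.5, -0.2]
grip_width: -0.0001
gripper_force: 0.0
```

Run:
```python
from h import *
for n in ('wrist','scene'):
    c=optics.get_calibration(n);I,D=optics.get_image(n)
    if n=='wrist': cv2.imwrite('pics/w4.png',I)
    ys,xs=np.nonzero(D>0);P=w(c,np.c_[xs,ys],D[ys,xs]);I=I[ys,xs].astype(int)
    s=(abs(P[:,0]-.54)<.06)&(abs(P[:,1]+.05)<.12)&(P[:,2]<.1)
    r=s&(P[:,2]>.06)&(I[:,2]>90)&(I[:,1]<70)&(I[:,0]<90)
    print('red',r.sum(),np.percentile(P[r],[3,50,97],axis=0).round(4).tolist())
    b=s&(I[:,0]>1.5*I[:,2])&(I[:,0]>60)
    print('blue',np.linalg.lstsq(np.c_[P[b][:,:2],np.ones(b.sum())],P[b][:,2],rcond=None)[0])
```

```text
red 416 [[0.5304, -0.0283, 0.0705], [0.543, -0.0239, 0.0843], [0.5579, -0.0195, 0.0857]]
blue [-0.00199603  0.00395013  0.06206667]
red 95 [[0.5308, -0.028, 0.0645], [0.5411, -0.0251, 0.0803], [0.5745, -0.0078, 0.0877]]
blue [0.00424032 0.00068626 0.06146385]
```

View pics/w4.png

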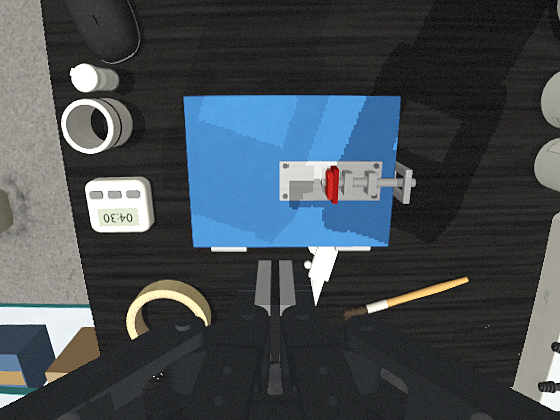

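The picture shows the bolt passing through the keeper at pixel (405,183), the red knob at (332,184), and the lid flat. The knob moved 28.5 mm and ended at the stop.

```bash
python3 -c "
from h import *
print(close_job())"
```

```text
the job is handed in; nothing more can be done
None
```

The job is handed in with no verdict returned: the lid is shut (it measures flat), the bolt was pushed to its end stop and shows through the keeper, and the arm is clear of everything; I did not re-measure the samples or bystanders.

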